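Stand a tile on end against the angle stand

TASK

Take the lowest tile off the roller track, so that the next ones roll down to the stop, and stand it upright on its short end on the steel angle stand: centred on the upright, its bare back flat against it and the white glazed face outward. Feel it down gently, for it chips, press it home against the upright for a moment until you feel firm contact, let go of it, and leave the other tiles on the track and everything else on the bench where it is.

Things in the scene. Friction and masses are not known exactly. Their poses are not given: they have to be found in the camera images.
- track: Fixed roller track, slope 0.16 rad; +x uphill (level). Origin on the bench below the lowest tile's centre. Rollers and side bars 49 mm wide, so tiles overhang 5.5 mm a side. Low-end stop 44 mm wide, top 3.5 mm above tile mid-plane. Side guides (71 mm over all, up to 3 mm above mid-plane) start 72 mm uphill of the lowest tile's centre, so its sides are free. Feet 100 mm wide.
- tile_end: The lowest tile on the track, resting against the stop, face up: 90 mm long (its x, uphill as it lies), 60 mm wide (y), 10 mm thick (z), about 125 g, white glazed face at +z, bare terracotta back at -z. Origin at its centre.
- tile_next: An equal tile directly uphill of tile_end, touching it; it rolls down to the stop by itself when tile_end is gone. Origin at its centre, same axes.
- tile_last: A third equal tile, uphill of tile_next, same axes.
- end_place (a point): Point of the track where the centre of a tile lies when it rests at the stop (85 mm above the bench).
- second_place (a point): The same for the tile right behind that, 90 mm up the slope.
- stand: Fixed steel angle stand: base plate 10 mm thick (100 mm wide in y, x from -80 to 45 mm) with a vertical upright 44 mm wide (narrower than a tile), 10 mm thick, top 75 mm above the bench, low rib behind. Origin on the bench below the upright's flat front face, mid-width; that face looks to -x. A tile standing properly has its centre at x = -5 mm, y = 0, 55 mm above the bench.
- upright: The stand's vertical steel upright, 44 mm wide, 10 mm thick, 65 mm tall, rigidly fixed on the base plate, same axes as the stand. Origin at the foot of its front face (10 mm above the bench), mid-width.
- back_a (a point): Point on tile_end's bare back, on its mid-line, 40 mm from its centre along tile +x.
- back_b (a point): The same, 40 mm along tile -x.
- level: Bystander, to be left alone: red spirit level standing on its long edge, 250 x 22 x 50 mm. Origin at the middle of its underside.
- tape: Bystander, to be left alone: yellow tape measure, 65 x 35 x 60 mm. Origin at the middle of its underside.
- sander: Bystander, to be left alone: cork sanding block, 70 x 35 x 26 mm, on the bench between track and stand. Origin at the middle of its underside.
- rotary: Bystander, to be left alone: green rotary tool lying on its side, about 185 mm long, 44 mm thick. Origin at the middle of its underside.
- batten: Bystander, to be left alone: wooden offcut, 200 x 45 x 22 mm. Origin at the middle of its underside.
- jar: Bystander, to be left alone: low white jar, 70 mm in diameter, 65 mm tall. Origin at the middle of its underside.
- trowel: Bystander, to be left alone: flat spatula lying on the bench.
There are look-alikes about, which are no part of the job. Leave any brown or red look-alike of the tile_end alone.

How it is judged:
By the outcome, as a careful person would: the job done as asked, in the order asked, and still so for the second after the job is handed in, with the robot touching nothing.
It also fails if it takes over 51 s, if anything falls off the work surface, if the arm or the gripper's body presses on something with over 40 N, if the wrist force passes 120 N, or if a joint passes its speed limit or range.

ROBOT

A 6-joint arm with a two-finger parallel gripper is mounted at the origin on the work surface. World frame = base frame: x ahead of the robot, y to its left, z up, the work surface at z = 0. Lengths are in mm, angles in rad, forces in N, time in s.
With the tool pointing down it reaches from about 350 to 875 mm from the base axis. Payload 4.2 kg.
Tool frame: the origin (TCP) lies midway between the tips of the shut fingers; the grasp point (between the pads) lies 19 mm behind it (arm.tcp_to_grasp is the distance from the TCP to the grasp point, in mm); z points along the fingers, y is the line along which they close (so a half turn about z gives the same grasp; the last joint's range is limited). The gripper opens to 85 mm and grips with 20 to 120 N. Pads are 22 mm wide; open, the fingers measure 114 mm over their backs; the gripper's body (76 mm by 85 mm) begins 54 mm behind the grasp point. The pads swing forward as they close: fully open they stand 13 mm farther back than shut.
Start: joints at [1.495, 0.385, 0.008, 0, -1.194, -0.259], TCP at [205.33, 590.287, 231.312] pointing down, gripper open.
Joint ranges: [-3.14, 3.14], [-1.21, 2.06], [-1.07, 1.41], [-3.16, 2.05], [-2.99, -0.16], [-3.1, 3.1]. Speed limits (rad/s): [2.79, 2.79, 3.14, 3.14, 3.14, 3.14].

INTERFACE

Orientations are given as a unit quaternion [x, y, z, w].
In Python, from bench import arm gives the robot as it stands.
- The arm moves only by the tool arm_command, never from a script. Its argument "rows" is a list of rows, each a list of 2 entries, a list of its own where there are three numbers: the shift along the tool's x, y, z as a fraction of full scale, then the turn, a rotation vector about the tool's x, y, z as a fraction of full scale. In form: [[[x, y, z], [wx, wy, wz]], ...]. A call has 1 to 5 rows; each row is the pose to reach, as a shift and turn from the pose commanded when the call began, along the tool's axes at that moment, turning the shorter way round; what a row does not reach only later rows make up. Full scale, the value 1, is 0.25 m for a shift and 180 degrees for a turn. A row lasts 1/10 s, in which the tool goes at most 50 mm and 8.59 degrees, less where a joint would pass 70% of its speed; a pose out of reach is approached as far as the arm can. A call with a number of a shift or a turn outside -1 to 1 is refused whole. A call with a gripper value outside its range is refused whole. "grip" is the opening, from 0 (shut) to 1 (fully open), set as the call begins (left out, the last holds). The fingers move at their own pace and stop on an object; the grip force is fixed at half the most. Time passes only in rows, so rows that repeat a pose let the fingers close. It gives the time, the measured TCP pose, the force, the opening and the grip force at its end, in the units of the state.
- arm.read_state(): the state, without advancing time (a new reading comes with each control period).
- arm.get_image(name): name is "scene" or "side" or "wrist"; returns (picture, depth): 480x640x3 uint8, blue, green, red; 480x640 float32, mm along the optical axis (not along the pixel's ray), 0 where there is no reading.
- arm.camera_info(name): a dict with "fx", "fy", "cx", "cy" (pixels), "extrinsics" (4x4, takes a point from camera to world coordinates). Camera axes: x right, y down, z forward; pixel columns grow to the right and rows downward; lengths in mm; the calibration is good to about 2 mm. A picture is of the moment at which its call begins: read the wrist's pose just before it. camera_info takes no time and is no camera call; for the wrist camera it gives the pose at the moment of the call.
- arm.job_done(): hands the job in; it is judged then, once.
Trained networks look in the newest picture that a camera, given by its name, has taken for a name from the list of things; names that differ only in an ending like _2 or _b are one class to them, and where a whole thing is asked for, a point or a joint stands for the part that bears it (a point fixed in the world has none). Each returns a list of dicts, best first, with "score" (0 to 1); they miss things now and then, are a little off and sometimes report something else, mostly with a low value. They report only what shows in the picture. A call takes as long as a camera call. They do not tell look-alikes from the thing itself.
- arm.spot_in(camera, query): "position" ([column, row] in pixels, amid what is visible of it).
The state is a dict: "clock": time; "joints": joint angles; "joint_vel": joint speeds; "joint_efforts": joint torques, N m; "position": TCP position; "ee_rot": TCP orientation; "contact_force": force on the tool from outside, world axes, zero at the start; "wrist_torque": the same for the moment, N m; "gripper_width": finger opening in mm; "grasp_force": force on a finger pad.
Only numpy, scipy, OpenCV 4.12 (cv2) and the standard library are available. Lean on these libraries where they do the work, as an engineer would, in place of code of your own. Each camera call takes 0.05 s, during which the arm holds its last target. There are 200 camera calls.

## Working session

There is one attempt and no reset: what is moved stays moved. The work goes in short steps, Python scripts to look and compute and a tool call to move; the robot and the scene stay as the last step left them, time stands still between calls to the robot, and variables do not carry over. Pictures are saved under pics/ and viewed, at most 13 in all, crops included, and the job is handed in when it is done.

Besides the shell and the picture viewer there is one more tool, called after "Request:" by a JSON object that holds its "method" and its "body", one argument or row to a line. arm_command: Moves the arm, as the interface text tells. Shift numbers are shares of 0.25 m and turn numbers shares of 180 degrees, none past 1 either way. Its arguments: {"type":"object","properties":{"rows":{"type":"array","items":{"type":"array"}},"grip":{"type":"number"}},"required":["rows"]}

```bash
mkdir -p pics; python3 - <<'E'
from bench import arm
import cv2,numpy as np
for c in("scene","side"):
    p,d=arm.get_image(c);cv2.imwrite(f"pics/{c}0.png",p);np.save(f"{c}_d.npy",d)
    i=arm.camera_info(c);E=np.array(i["extrinsics"])
    print(c,E[:3,3])
    for q in("tile_end","stand","upright","track","sander","jar"):
        for r in arm.spot_in(c,q)[:4]:
            u,v=r["position"];z=d[int(v),int(u)]
            w=E@[(u-i["cx"])*z/i["fx"],(v-i["cy"])*z/i["fy"],z,1]
            print(q,round(r["score"],2),np.round([u,v]),w[:3].round())
print(arm.read_state())
E
```

```text
scene [1003.38111452 -309.12934992 1037.59802851]
tile_end 0.8 [328. 241.] [529.  54.  87.]
tile_end 0.72 [316. 310.] [639. -60.  11.]
tile_end 0.65 [435. 186.] [517. 453.  13.]
tile_end 0.62 [378. 175.] [387. 345.  10.]
stand 0.76 [240. 323.] [ 559. -231.   10.]
upright 0.54 [252. 303.] [ 530. -181.   12.]
upright 0.54 [362. 220.] [536. 157. 104.]
track 0.93 [408. 222.] [564. 309.   1.]
sander 0.57 [283. 272.] [508. -74.  30.]
sander 0.18 [341. 346.] [758. -72.  44.]
jar 0.76 [190. 400.] [ 672. -410.   66.]
side [ 261.70732604 -858.70644706  859.5399451 ]
tile_end 0.93 [237. 208.] [376. 329.   9.]
tile_end 0.82 [302. 233.] [510.  62.  89.]
tile_end 0.7 [355. 276.] [619. -53.  10.]
tile_end 0.65 [317. 428.] [ 406. -415.    3.]
stand 0.81 [355. 333.] [ 555. -223.    7.]
stand 0.5 [309. 232.] [528.  64.  87.]
upright 0.85 [351. 310.] [ 550. -202.   62.]
track 0.66 [304. 255.] [501.  19.  52.]
track 0.18 [297. 184.] [545. 243. 120.]
sander 0.61 [316. 293.] [500. -97.  26.]
jar 0.88 [437. 386.] [ 641. -432.   65.]
{'clock': 0.7, 'joints': array([ 1.49461335e+00,  3.84605013e-01,  7.88258615e-03,  4.52682167e-06,
       -1.19401856e+00, -2.58616438e-01]), 'joint_vel': array([-1.30410562e-03, -1.27199184e-03,  8.35755033e-05, -2.38889697e-04,
        3.40651342e-04,  1.15127762e-03]), 'joint_efforts': array([ 8.21459635e-04, -3.91947734e+01,  1.88579965e+01,  4.18989882e+00,
       -2.79809292e-04, -2.02936974e-06]), 'position': array([205.32182697, 590.26990141, 231.36330938]), 'ee_rot': array([ 9.86021496e-01, -1.66618151e-01, -4.24481740e-07, -2.77459214e-05]), 'contact_force': array([ 0.44417435,  0.49029389, -0.21170488]), 'wrist_torque': array([-0.03892364,  0.04081598, -0.0185327 ]), 'grasp_force': 0.0, 'gripper_width': 85.12721975824482}
```

View pics/scene0.png

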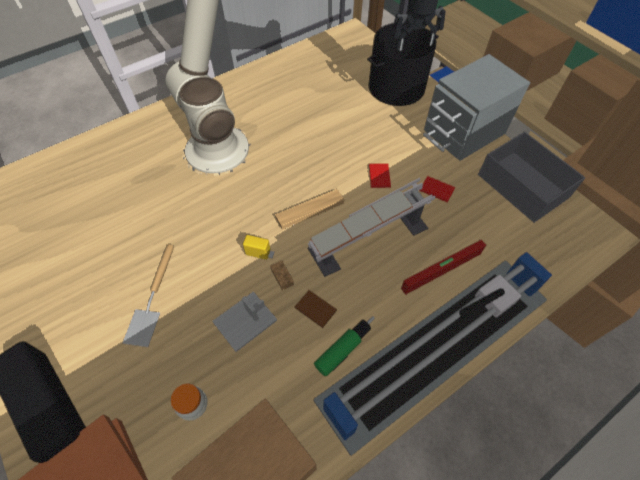

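View pics/side0.png

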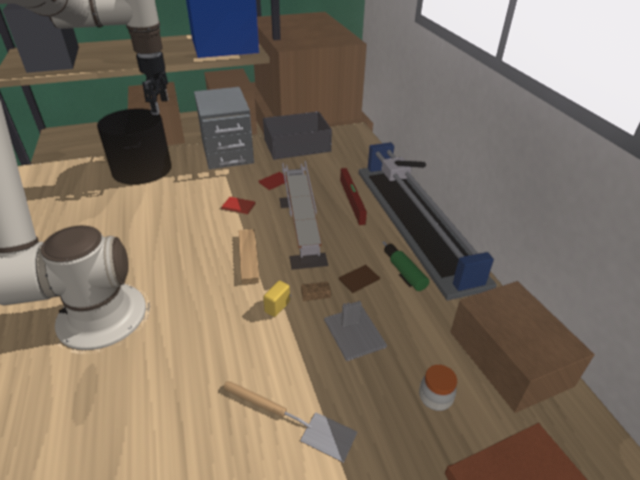

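Candidates in scene: white tile on the track at its low end (328,241); brown plate (316,310); red plates (435,186), (378,175). By the description I choose the white one at (328,241). Next is a close crop, with fits from the point clouds.

```bash
cat > h.py <<'E'
import numpy as np,cv2
def cloud(arm,c,p,d):
    i=arm.camera_info(c);E=np.array(i["extrinsics"])
    v,u=np.mgrid[0:480,0:640];P=np.stack([(u-i["cx"])*d/i["fx"],(v-i["cy"])*d/i["fy"],d,np.ones_like(d)],-1)
    W=(P@E.T)[...,:3];W[d==0]=np.nan;return W
def plane(P):
    c=np.median(P,0)
    for _ in range(5):
        n=np.linalg.svd(P-c,full_matrices=False)[2][2];r=abs((P-c)@n);P=P[r<max(1.5,2*np.median(r))];c=P.mean(0)
    n=n*np.sign(n[2]+1e-9);return c,n,len(P)
def rect(xy):
    return cv2.minAreaRect(xy.astype(np.float32))
E
python3 - <<'E'
from bench import arm
from h import *
ims=[]
for c,(a,b,e,f) in(("scene",(180,200,430,350)),("side",(260,150,410,360))):
    p=cv2.imread(f"pics/{c}0.png");d=np.load(f"{c}_d.npy");W=cloud(arm,c,p,d)
    np.save(c+"_W.npy",W)
    x,y,z=W[...,0],W[...,1],W[...,2]
    reg=(abs(x-550)<90)
    hsv=cv2.cvtColor(p,cv2.COLOR_BGR2HSV)
    m=reg&(y>-20)&(y<330)&(z>80)&(z<150)
    P=W[m];cc,n,k=plane(P);print(c,"tiles",cc.round(1),n.round(4),k)
    m2=m&(abs((W-cc)@n)<2)&(hsv[...,2]>130)&(hsv[...,1]<40)
    print("rect",rect(W[m2][:,:2]),m2.sum(), np.arctan2(np.hypot(*n[:2]),n[2]),np.degrees(np.arctan2(-n[1],-n[0])))
    mb=reg&(y>-320)&(y<-120)&(z>6)&(z<16)&(abs(x-555)<90); print("base",rect(W[mb][:,:2]),mb.sum(),np.median(z[mb]))
    mu=reg&(y>-300)&(y<-130)&(z>22)&(z<90); print("upr",mu.sum(),np.nanmax(z[mu]),rect(W[mu][:,:2]))
    mt=mu&(z>70);print("top",mt.sum(),rect(W[mt][:,:2]) if mt.sum()>3 else 0)
    if c=="side": cc,n,k=plane(W[mu&(z<70)]);print("face",cc,n,k)
    ims.append(cv2.resize(p[b:f,a:e],None,fx=600/(f-b)*.66,fy=600/(f-b)*.66,interpolation=cv2.INTER_CUBIC))
h=min(i.shape[0] for i in ims);o=np.hstack([i[:h] for i in ims]);o=o if o.shape[1]<=800 else cv2.resize(o,(800,int(h*800/o.shape[1])));cv2.imwrite("pics/crop1.png",o)
print(o.shape)
E
```

```text
scene tiles [538.1 153.2 104.7] [-0.0046 -0.1554  0.9878] 1536
rect ((531.3880004882812, 148.50811767578125), (263.4668273925781, 56.76882553100586), 83.28849792480469) 43 0.1561381409527805 88.32096804033394
base ((556.6532592773438, -219.12017822265625), (107.07250213623047, 191.39889526367188), 9.004057884216309) 1693 10.217417010244844
upr 233 80.13015782569539 ((553.9142456054688, -180.26510620117188), (44.910282135009766, 43.743751525878906), 4.245336055755615)
top 79 ((554.6498413085938, -196.6510467529297), (42.52336502075195, 10.26041316986084), 5.568246841430664)
side tiles [534.1 142.1 102.1] [-0.0222 -0.1564  0.9874] 988
rect ((0.0, 0.0), (0.0, 0.0), 0.0) 0 0.158599900924318 81.93145197361378
base ((554.232666015625, -220.4272003173828), (101.2013168334961, 128.26663208007812), 4.940888404846191) 1632 9.358924606340452
upr 365 78.03528672057428 ((551.001220703125, -181.699951171875), (44.01532745361328, 45.7609977722168), 4.277250289916992)
top 85 ((552.1123657226562, -197.75059509277344), (43.346134185791016, 12.646347999572754), 4.804036617279053)
face [ 554.02118506 -201.69430015   46.14345427] [-7.57675830e-02  9.97125103e-01  8.95345254e-04] 198
(335, 800, 3)
```

View pics/crop1.png

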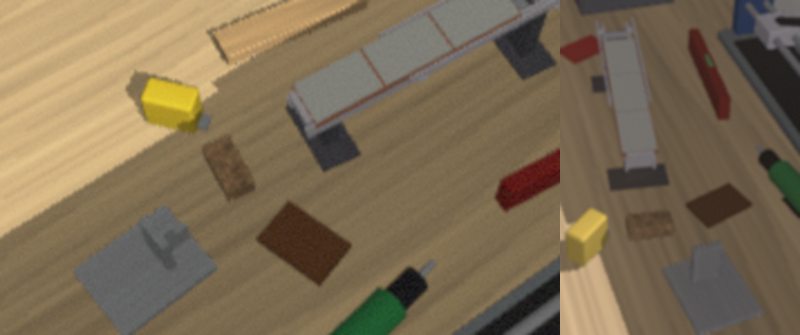

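The crop shows the white-faced tiles with terracotta edges on the track, the lowest at crop (345,90) with the stop at its low end. The brown plate at (305,240) is a look-alike. I grip it with the tool leaning downhill, near its uphill end, so that only a pitch turn is needed to stand it on the stand.

```bash
cat >> h.py <<'E'
from scipy.spatial.transform import Rotation as R
PSI=np.radians(85.5); TC=np.array([528.,52,85.]); A=np.radians(-25)
SO=np.array([553.3,-202.,0]); SX=np.array([-.0758,.9971,0])
def tileR(psi=None):
    p=PSI if psi is None else psi;u=np.array([np.cos(p),np.sin(p),0]);s=.16
    x=u*np.cos(s)+[0,0,np.sin(s)];y=np.cross([0,0,1],u);return np.c_[x,y,np.cross(x,y)]
def standR():  # tile axes when standing, +x up, z=-SX
    x=np.array([0,0,1.]);z=-SX;return np.c_[x,np.cross(z,x),z]
# tool in tile frame: z_t=(sinA,0,-cosA), y_t=tile y
TT=np.c_[np.cross([0,1,0],[np.sin(A),0,-np.cos(A)]),[0,1,0],[np.sin(A),0,-np.cos(A)]]
GX=15; DP=24
def tcp(Rt,c,back=0,lift=0):
    Rw=Rt@TT;g=c+Rt@np.array([GX,0,lift]);return g+Rw[:,2]*(DP-back),Rw
def go(arm,P,Rw):
    s=arm.read_state();R0=R.from_quat(s["ee_rot"]);
    sh=R0.inv().apply(P-s["position"])/250;tu=(R0.inv()*R.from_matrix(Rw)).as_rotvec()/np.pi
    print("t",round(s["clock"],2),"pos",s["position"].round(1),"J",s["joints"].round(2),"F",s["contact_force"].round(1),"w",round(s["gripper_width"],1),round(s["grasp_force"],1))
    print("shift",sh.round(4),"turn",tu.round(4))
E
python3 - <<'E'
from bench import arm
from h import *
P,Rw=tcp(tileR(),TC,back=140);print(P,Rw.round(2));go(arm,P,Rw)
E
```

```text
[531.64494025  98.31335703 198.98902983] [[-0.08 -1.   -0.02]
 [-0.96  0.08 -0.27]
 [ 0.27  0.   -0.96]]
t 0.7 pos [205.3 590.3 231.4] J [ 1.49  0.38  0.01  0.   -1.19 -0.26] F [ 0.4  0.5 -0.2] w 85.1 0.0
shift [1.8794 1.4297 0.1294] turn [-0.0578  0.0749  0.4156]
```

Request:
{"method": "arm_command", "body": {
  "rows": [
    [[0.16,0.12,0],[0,0,0]],
    [[0.32,0.24,0],[0,0,0]],
    [[0.48,0.36,0],[0,0,0]],
    [[0.64,0.48,0],[0,0,0]],
    [[0.8,0.6,0],[0,0,0]]
  ],
  "grip": 1
}}

```text
clock: 1.2
position: [345.7, 381.2, 231.7]
ee_rot: [0.986, -0.166, 0.0, -0.0]
contact_force: [0.4, 0.6, 0.2]
gripper_width: 85.4
grasp_force: 0.0
```

Request:
{"method": "arm_command", "body": {
  "rows": [
    [[0.16,0.12,0],[0,0,0.04]],
    [[0.32,0.24,0],[0,0,0.08]],
    [[0.48,0.36,0],[0,0,0.12]],
    [[0.64,0.48,0],[0,0,0.16]],
    [[0.8,0.6,0],[0,0,0.2]]
  ]
}}

```text
clock: 1.7
position: [485.4, 173.7, 231.8]
ee_rot: [0.885, -0.465, 0.0, -0.001]
contact_force: [1.4, 1.2, 0.5]
gripper_width: 85.6
grasp_force: 0.0
```

```bash
python3 - <<'E'
from bench import arm
from h import *
go(arm,*tcp(tileR(),TC,back=140))
E
```

```text
t 1.7 pos [485.4 173.7 231.8] J [ 0.66  0.2  -0.26  0.   -1.12 -0.06] F [1.4 1.2 0.5] w 85.6 0.0
shift [0.3533 0.019  0.1314] turn [-0.0303  0.0846  0.2155]
```

Request:
{"method": "arm_command", "body": {
  "rows": [
    [[0.3,0.02,0.13],[-0.03,0.085,0.215]],
    [[0.3,0.02,0.13],[-0.03,0.085,0.215]],
    [[0.3,0.02,0.13],[-0.03,0.085,0.215]],
    [[0.3,0.02,0.13],[-0.03,0.085,0.215]],
    [[0.3,0.02,0.13],[-0.03,0.085,0.215]]
  ]
}}

```text
clock: 2.2
position: [523.3, 110.6, 198.8]
ee_rot: [-0.672, 0.727, -0.095, -0.102]
contact_force: [-1.1, -0.4, -0.3]
gripper_width: 85.4
grasp_force: 0.0
```

Request:
{"method": "arm_command", "body": {
  "rows": [
    [[0,0,0],[0,0,0]],
    [[0,0,0],[0,0,0]]
  ]
}}

```text
clock: 2.4
position: [523.2, 111.3, 198.7]
ee_rot: [-0.676, 0.724, -0.094, -0.101]
contact_force: [-0.6, 0.0, -0.3]
gripper_width: 85.0
grasp_force: 0.0
```

```bash
python3 - <<'E'
from bench import arm
from h import *
go(arm,*tcp(tileR(),TC,back=140))
i=arm.camera_info("wrist");print(i)
p,d=arm.get_image("wrist");cv2.imwrite("pics/w1.png",p)
W=cloud(arm,"wrist",p,d);np.save("w1.npy",W);print(np.nanmin(d[d>0]),(d>0).mean())
E
```

```text
t 2.4 pos [523.2 111.3 198.7] J [ 0.63  0.31 -0.3   0.23 -1.15 -0.81] F [-0.6  0.  -0.3] w 85.0 0.0
shift [ 0.0479 -0.0373  0.0122] turn [-0.0006 -0.0002  0.0028]
{'fx': 373.7348403172128, 'fy': 373.7348403172128, 'cx': 322.02099501739144, 'cy': 238.53581349799612, 'extrinsics': array([[-9.97621265e-01,  6.88984362e-02,  2.19488614e-03,
         5.20911691e+02],
       [ 6.89135197e-02,  9.96063601e-01,  5.57515065e-02,
         6.99143296e+01],
       [ 1.65494543e-03,  5.57701458e-02, -9.98442263e-01,
         3.57901180e+02],
       [ 0.00000000e+00,  0.00000000e+00,  0.00000000e+00,
         1.00000000e+00]])}
68.3517 0.9960026041666666
```

View pics/w1.png

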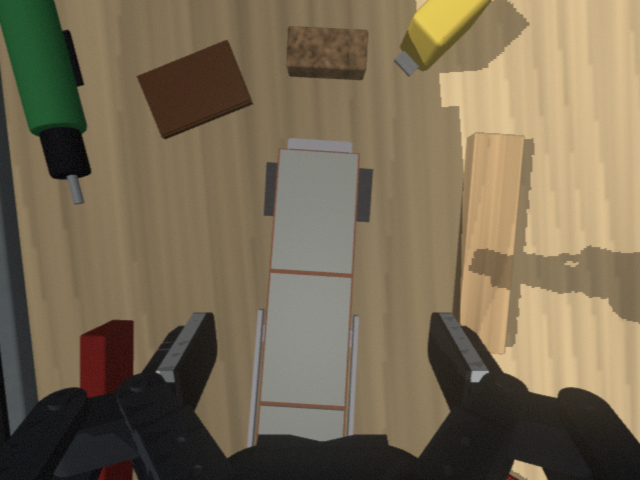

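The picture shows the lowest tile with corners near (281,150), (359,152), (353,274), (271,271), the stop at (320,145), the other tiles behind it, and the sander at (327,52) clear. The camera hangs on tool +x, so I steepen the grip tilt to 35° to keep it high at the stand.

```bash
sed -i 's/radians(-25)/radians(-35)/' h.py; python3 - <<'E'
from bench import arm
from h import *
p=cv2.imread("pics/w1.png");W=np.load("w1.npy")
b,g,r=[p[...,k].astype(int) for k in range(3)]
hsv=cv2.cvtColor(p,cv2.COLOR_BGR2HSV)
print(hsv[210,316],hsv[145,320],hsv[272,312])
m=np.zeros((480,640),bool);m[140:470,230:380]=1
z=W[...,2]
m&=(hsv[...,1]<45)&(hsv[...,2]>120)&(z>80)
n8,lab,st,_=cv2.connectedComponentsWithStats(m.astype(np.uint8),connectivity=4)
for k in range(1,n8):
    if st[k,4]>1500:
        P=W[lab==k];print(st[k]);c,n,q=plane(P);print("plane",c.round(1),n.round(4),"slope",np.arccos(n[2]))
        print(rect(P[:,:2]),P[:,1].min().round(1),P[:,1].max().round(1))
i=arm.camera_info("wrist");E=np.array(i["extrinsics"])
# corners on that plane
k=lab[210,316];c,n,q=plane(W[lab==k])
cs,_=cv2.findContours((lab==k).astype(np.uint8),0,2);bx=cv2.boxPoints(cv2.minAreaRect(cs[0]));ap=cv2.approxPolyDP(cs[0],6,True)[:,0]
C=[]
for u,v in ap:
    d=E[:3,:3]@[(u-i["cx"])/i["fx"],(v-i["cy"])/i["fy"],1];t=((c-E[:3,3])@n)/(d@n);C.append(E[:3,3]+t*d);print((u,v),C[-1].round(1))
if len(C)==4:
    C=np.array(C);m=C.mean(0);print("face centre",m,"tile centre",m-5*n)
E
```

```text
[ 34  13 136] [143   8 134] [  9 115 122]
[ 271  150   87  123 9355]
plane [525.2  64.7  89.3] [-0.0208 -0.1591  0.987 ] slope 0.1611237796323574
((525.2916259765625, 63.906890869140625), (85.8741226196289, 57.126068115234375), 82.31591796875) 18.6 109.3
[  261   273    90   133 10460]
plane [537.1 152.7 103.7] [-0.0208 -0.1583  0.9872] slope 0.1603136124181756
((537.21826171875, 152.24868774414062), (86.49604034423828, 57.32990646362305), 82.41950988769531) 106.0 198.4
[ 259  406   85   35 2342]
plane [544.  206.6 112.5] [-0.0205 -0.1525  0.9881] slope 0.15446866004599474
((544.6300659179688, 207.2940673828125), (20.64174461364746, 57.096412658691406), 82.0443115234375) 194.0 219.8
(np.int32(281), np.int32(150)) [546.9  18.5  82.3]
(np.int32(271), np.int32(267)) [558.8 101.9  96. ]
(np.int32(350), np.int32(272)) [503.4 109.4  96.1]
(np.int32(357), np.int32(155)) [491.8  26.   82.4]
face centre [525.23079859  63.96172706  89.19646697] tile centre [525.33501647  64.75706564  84.26122886]
```

```bash
sed -i 's/^PSI=.*; A/PSI=np.radians(82.4); TC=np.array([525.3,64.6,85.]); A/' h.py; python3 - <<'E'
from bench import arm
from h import *
s=arm.read_state();go(arm,s["position"]+[30,-250,0],R.from_quat(s["ee_rot"]).as_matrix())
E
```

```text
t 2.45 pos [523.2 111.1 198.9] J [ 0.63  0.31 -0.3   0.23 -1.15 -0.81] F [0.  0.5 0.8] w 85.3 0.0
shift [ 0.9515 -0.1898  0.2702] turn [ 0.  0. -0.]
```

Request:
{"method": "arm_command", "body": {
  "rows": [
    [[0.19,-0.04,0.054],[0,0,0]],
    [[0.38,-0.08,0.108],[0,0,0]],
    [[0.57,-0.12,0.162],[0,0,0]],
    [[0.76,-0.16,0.216],[0,0,0]],
    [[0.95,-0.19,0.27],[0,0,0]]
  ]
}}

```text
clock: 2.95
position: [552.7, -139.2, 199.8]
ee_rot: [-0.675, 0.725, -0.095, -0.1]
contact_force: [1.0, -0.2, -0.3]
gripper_width: 85.4
grasp_force: 0.0
```

Request:
{"method": "arm_command", "body": {
  "rows": [
    [[0,0,0],[0,0,0]],
    [[0,0,0],[0,0,0]],
    [[0,0,0],[0,0,0]]
  ]
}}

```text
clock: 3.25
position: [552.7, -136.7, 199.4]
ee_rot: [-0.675, 0.725, -0.095, -0.101]
contact_force: [0.0, -0.0, -0.5]
gripper_width: 85.3
grasp_force: 0.0
```

```bash
cat > st.py <<'E'
from bench import arm
from h import *
p,d=arm.get_image("wrist");cv2.imwrite("pics/w2.png",p)
W=cloud(arm,"wrist",p,d);np.save("w2.npy",W)
x,y,z=[W[...,k] for k in range(3)]
near=(abs(x-553)<90)&(y>-310)&(y<-140)
for n,a,b in(("base",6,14),("upr",20,90),("top",70,82)):
    m=near&(z>a)&(z<b);q,lab,st,_=cv2.connectedComponentsWithStats(m.astype(np.uint8))
    k=1+np.argmax(st[1:,4]);P=W[lab==k];print(n,len(P),rect(P[:,:2]),"zmed",np.median(P[:,2]))
E
python3 st.py
```

```text
base 13292 ((556.0159301757812, -218.75473022460938), (100.11177062988281, 125.24111938476562), 5.469619274139404) zmed 9.009716417535259
upr 1181 ((552.5518188476562, -179.74050903320312), (43.919490814208984, 42.99238967895508), 5.184084892272949) zmed 73.44632181407422
top 772 ((554.0361328125, -196.1871795654297), (43.91913604736328, 9.981560707092285), 5.297521591186523) zmed 74.00231980855398
```

View pics/w2.png

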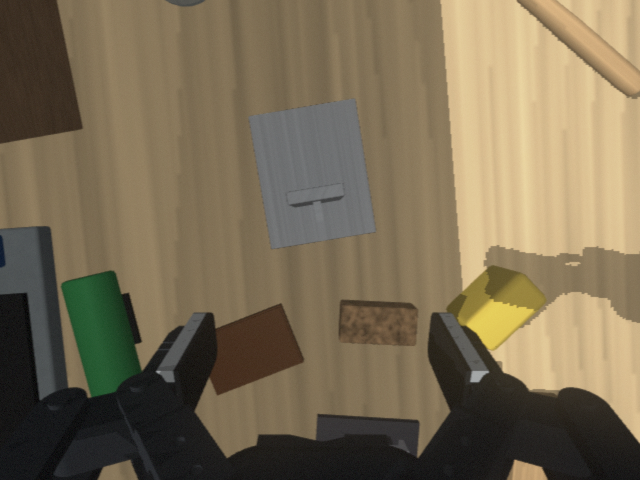

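The picture shows the stand's base at corners (250,115), (355,98), (376,233), (272,248) and the upright top at (315,194). The wrist, scene and side measurements agree to about 2 mm. Back to the tile with the grasp tilt.

```bash
sed -i 's/^SO=.*/SO=np.array([554.4,-201.2,0]); SX=np.array([-.0924,.9957,0])/' h.py; python3 - <<'E'
from bench import arm
from h import *
P,Rw=tcp(tileR(),TC,back=70);print(P);go(arm,P,Rw)
E
```

```text
[529.90948634  99.14649324 128.79301226]
t 3.3 pos [ 552.9 -136.2  199.4] J [ 0.18  0.31 -0.33  0.32 -1.02 -0.43] F [-0.4 -0.6 -0.7] w 85.7 0.0
shift [-0.9743  0.1579  0.016 ] turn [-0.0073  0.0552  0.0185]
```

Request:
{"method": "arm_command", "body": {
  "rows": [
    [[-0.19,0.03,0],[0,0.011,0.004]],
    [[-0.38,0.06,0],[0,0.022,0.008]],
    [[-0.57,0.09,0],[-0.004,0.033,0.012]],
    [[-0.77,0.12,0],[-0.006,0.044,0.016]],
    [[-0.97,0.16,0.016],[-0.0073,0.055,0.0185]]
  ]
}}

```text
clock: 3.8
position: [529.7, 99.4, 129.6]
ee_rot: [-0.642, 0.733, -0.148, -0.167]
contact_force: [1.2, -0.7, -0.6]
gripper_width: 85.5
grasp_force: 0.0
```

Request:
{"method": "arm_command", "body": {
  "rows": [
    [[0,0,0],[0,0,0]],
    [[0,0,0],[0,0,0]],
    [[0,0,0],[0,0,0]]
  ]
}}

```text
clock: 4.1
position: [529.6, 96.1, 129.6]
ee_rot: [-0.642, 0.734, -0.147, -0.168]
contact_force: [1.0, -0.5, 0.7]
gripper_width: 85.2
grasp_force: 0.0
```

```bash
python3 - <<'E'
from bench import arm
from h import *
go(arm,*tcp(tileR(),TC,back=70));go(arm,*tcp(tileR(),TC,back=0))
E
```

```text
t 4.1 pos [529.6  96.1 129.6] J [ 0.65  0.45 -0.38  0.35 -1.1  -1.  ] F [ 1.  -0.5  0.7] w 85.2 0.0
shift [-0.0123  0.0004 -0.0023] turn [ 0.0002  0.0002 -0.0001]
t 4.1 pos [529.6  96.1 129.6] J [ 0.65  0.45 -0.38  0.35 -1.1  -1.  ] F [ 1.  -0.5  0.7] w 85.2 0.0
shift [-1.210e-02  2.000e-04  2.777e-01] turn [ 0.0002  0.0002 -0.0001]
```

Request:
{"method": "arm_command", "body": {
  "rows": [
    [[-0.012,0,0.08],[0,0,0]],
    [[-0.012,0,0.15],[0,0,0]],
    [[-0.012,0,0.21],[0,0,0]],
    [[-0.012,0,0.25],[0,0,0]],
    [[-0.012,0,0.277],[0,0,0]]
  ]
}}

```text
clock: 4.6
position: [526.0, 67.2, 65.6]
ee_rot: [-0.641, 0.735, -0.147, -0.168]
contact_force: [0.0, -0.5, 0.6]
gripper_width: 85.2
grasp_force: 0.0
```

Request:
{"method": "arm_command", "body": {
  "rows": [
    [[0,0,0],[0,0,0]],
    [[0,0,0],[0,0,0]]
  ]
}}

```text
clock: 4.8
position: [526.6, 68.5, 66.2]
ee_rot: [-0.641, 0.734, -0.147, -0.168]
contact_force: [-0.1, 0.2, 0.1]
gripper_width: 85.7
grasp_force: 0.0
```

```bash
python3 - <<'E'
from bench import arm
from h import *
go(arm,*tcp(tileR(),TC,back=0))
p,d=arm.get_image("wrist");cv2.imwrite("pics/w3.png",p)
E
```

```text
t 4.8 pos [526.6  68.5  66.2] J [ 0.6   0.51 -0.48  0.41 -0.93 -1.05] F [-0.1  0.2  0.1] w 85.7 0.0
shift [-0.0018  0.003   0.0008] turn [ 0.0002  0.0003 -0.0007]
```

View pics/w3.png

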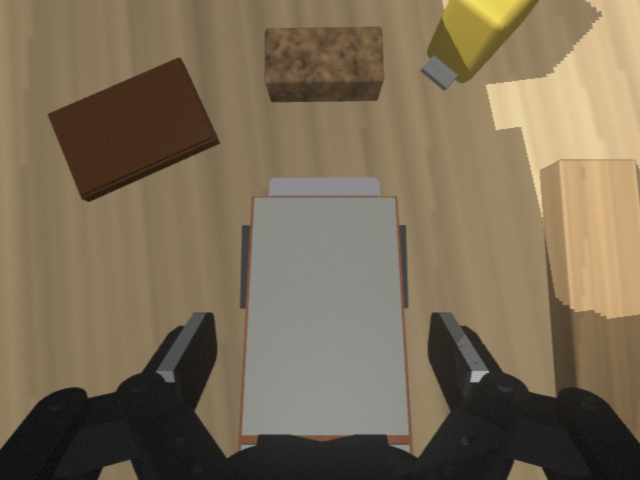

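The tile lies centred between the fingers (edges 245 and 408 against pads at 215 and 430). Close.

Request:
{"method": "arm_command", "body": {
  "rows": [
    [[0,0,0],[0,0,0]],
    [[0,0,0],[0,0,0]],
    [[0,0,0],[0,0,0]],
    [[0,0,0],[0,0,0]],
    [[0,0,0],[0,0,0]]
  ],
  "grip": 0
}}

```text
clock: 5.35
position: [526.6, 69.0, 66.3]
ee_rot: [-0.642, 0.734, -0.147, -0.168]
contact_force: [-1.7, 1.8, 5.6]
gripper_width: 59.4
grasp_force: 64.7
```

Request:
{"method": "arm_command", "body": {
  "rows": [
    [[0,0,0],[0,0,0]],
    [[0,0,0],[0,0,0]],
    [[0,0,0],[0,0,0]]
  ]
}}

```text
clock: 5.65
position: [526.6, 69.0, 66.3]
ee_rot: [-0.642, 0.734, -0.147, -0.168]
contact_force: [-1.3, 2.4, 5.2]
gripper_width: 58.9
grasp_force: 64.7
```

```bash
python3 - <<'E'
from bench import arm
from h import *
go(arm,*tcp(tileR(),TC,lift=60))
s=arm.read_state();Rw=tileR()@TT
print("lift40 normal: tool", (TT.T@[0,0,40/250]).round(4))
E
```

```text
t 5.65 pos [526.6  69.   66.3] J [ 0.6   0.51 -0.48  0.41 -0.93 -1.05] F [-1.3  2.4  5.2] w 58.9 64.7
shift [ 0.1372  0.0026 -0.1947] turn [-0.      0.0002 -0.0004]
lift40 normal: tool [ 0.0918  0.     -0.1311]
```

Request:
{"method": "arm_command", "body": {
  "rows": [
    [[0.009,0,-0.013],[0,0,0]],
    [[0.023,0,-0.033],[0,0,0]],
    [[0.046,0,-0.066],[0,0,0]],
    [[0.08,0,-0.115],[0,0,0]],
    [[0.137,0,-0.196],[0,0,0]]
  ]
}}

```text
clock: 6.15
position: [523.3, 57.7, 124.5]
ee_rot: [-0.641, 0.734, -0.146, -0.171]
contact_force: [1.4, -0.6, -2.5]
gripper_width: 58.6
grasp_force: 64.6
```

Request:
{"method": "arm_command", "body": {
  "rows": [
    [[0,0,-0.1],[0,0,0]],
    [[0,0,-0.2],[0,0,0]],
    [[0,0,-0.2],[0,0,0]]
  ]
}}

```text
clock: 6.45
position: [529.4, 81.7, 172.9]
ee_rot: [-0.642, 0.734, -0.148, -0.165]
contact_force: [-0.8, -0.3, -0.8]
gripper_width: 58.8
grasp_force: 64.8
```

```bash
python3 - <<'E'
from bench import arm
from h import *
p,d=arm.get_image("wrist");cv2.imwrite("pics/w4.png",p);np.save("w4.npy",cloud(arm,"wrist",p,d))
c=SO-5*SX+[0,0,55];P,Rw=tcp(standR(),c+[0,0,60]-SX*60);print(P);go(arm,P,Rw)
E
```

```text
[ 558.58944843 -246.34538743  116.23416553]
t 6.5 pos [527.9  80.8 170.9] J [ 0.63  0.39 -0.35  0.35 -1.17 -0.95] F [-0.6 -1.1 -2. ] w 58.8 64.8
shift [ 1.0585 -0.2972  0.7528] turn [-0.0203 -0.4464 -0.0761]
```

View pics/w4.png

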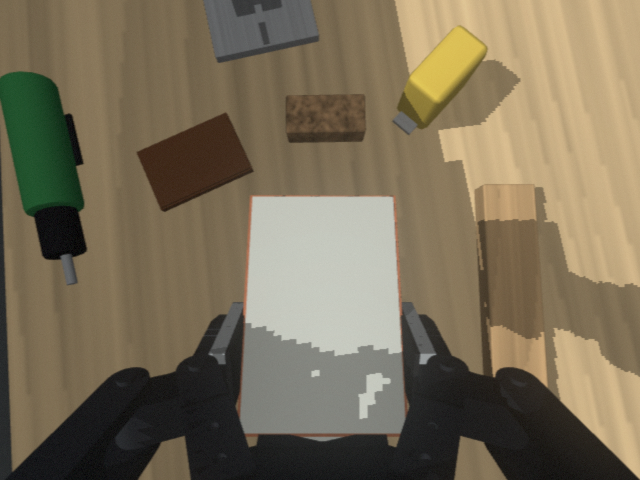

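The tile is held square between the pads, face up toward the camera, corners (250,197), (394,197), (405,434), (241,434). I measure its pose in the grip and head for a point outward of and above the stand.

```bash
python3 - <<'E'
from bench import arm
from h import *
W=np.load("w4.npy");s=arm.read_state();R0=R.from_quat(s["ee_rot"])
T=R0.inv().apply((W-s["position"]).reshape(-1,3)).reshape(W.shape)
m=np.zeros(W.shape[:2],bool);m[210:420,262:385]=1
c,n,k=plane(T[m]);n=n if n[2]<0 else -n
print("face n in tool",n.round(4),"ideal",TT.T@[0,0,1])
M=(abs((T-c)@n)<1.5);M[:,:235]=0;M[:,412:]=0;M[:190]=0;M[440:]=0
P=T[M];ex=np.array([0,1,0.]);ex-=n*(n@ex);ex/=np.linalg.norm(ex);tx=np.cross(ex,n)
a,b=(P-c)@tx,(P-c)@ex
r=rect(np.c_[a,b]);print(r,k)
cc=c+r[0][0]*tx+r[0][1]*ex-5*n
print("tile centre in tool",cc.round(2),"ideal",(TT.T@[-GX,0,0]-[0,0,DP]).round(2))
print("tile x axis in tool",tx.round(3),"ideal",(TT.T@[1,0,0]).round(3))
E
```

```text
Traceback (most recent call last):
  File "h.py", line 9, in plane
    n=np.linalg.svd(P-c,full_matrices=False)[2][2];r=abs((P-c)@n);P=P[r<max(1.5,2*np.median(r))];c=P.mean(0)
      ~~~~~~~~~~~~~^^^^^^^^^^^^^^^^^^^^^^^^^
numpy.linalg.LinAlgError: SVD did not converge
```

Request:
{"method": "arm_command", "body": {
  "rows": [
    [[0.16,-0.06,0.02],[0,0,0]],
    [[0.32,-0.12,0.04],[0,-0.045,-0.008]],
    [[0.48,-0.18,0.06],[-0.004,-0.09,-0.016]],
    [[0.64,-0.22,0.08],[-0.006,-0.135,-0.024]],
    [[0.8,-0.25,0.1],[-0.008,-0.18,-0.03]]
  ]
}}

```text
clock: 7.0
position: [562.5, -116.3, 233.0]
ee_rot: [-0.688, 0.723, 0.053, 0.024]
contact_force: [1.0, -0.5, -2.1]
gripper_width: 59.2
grasp_force: 64.9
```

```bash
python3 - <<'E'
from bench import arm
from h import *
c=SO-5*SX+[0,0,55];P,Rw=tcp(standR(),c+[0,0,60]-SX*60);print(P);go(arm,P,Rw)
E
```

```text
[ 558.58944843 -246.34538743  116.23416553]
t 7.0 pos [ 562.5 -116.3  233. ] J [ 0.02  0.33 -0.03 -0.12 -1.25 -0.03] F [ 1.  -0.5 -2.1] w 59.2 64.9
shift [ 0.5678 -0.0289  0.4071] turn [-0.011  -0.2695 -0.0465]
```

Request:
{"method": "arm_command", "body": {
  "rows": [
    [[0.18,0,0.05],[0,-0.047,-0.008]],
    [[0.3,-0.01,0.14],[-0.002,-0.094,-0.016]],
    [[0.4,-0.02,0.23],[-0.004,-0.14,-0.025]],
    [[0.5,-0.03,0.32],[-0.007,-0.185,-0.032]],
    [[0.568,-0.03,0.407],[-0.009,-0.23,-0.04]]
  ]
}}

```text
clock: 7.5
position: [558.7, -248.7, 115.7]
ee_rot: [0.667, -0.625, -0.301, -0.273]
contact_force: [1.0, 0.2, -1.4]
gripper_width: 59.2
grasp_force: 64.9
```

Request:
{"method": "arm_command", "body": {
  "rows": [
    [[0,0,0],[-0.002,-0.04,-0.006]],
    [[0,0,0],[-0.002,-0.04,-0.006]],
    [[0,0,0],[-0.002,-0.04,-0.006]]
  ]
}}

```text
clock: 7.8
position: [559.2, -246.9, 115.8]
ee_rot: [0.654, -0.6, -0.34, -0.309]
contact_force: [1.3, 0.3, -1.0]
gripper_width: 58.8
grasp_force: 65.0
```

```bash
cat > mt.py <<'E'
from bench import arm
from h import *
import sys
s=arm.read_state();p,d=arm.get_image("wrist");cv2.imwrite(f"pics/{sys.argv[1]}.png",p);W=cloud(arm,"wrist",p,d)
R0=R.from_quat(s["ee_rot"]);T=R0.inv().apply((W-s["position"]).reshape(-1,3)).reshape(W.shape);T[np.isnan(T)]=1e4
m=np.zeros(W.shape[:2],bool);m[210:410,262:385]=1;Q=T[m];Q=Q[Q[:,0]<9e3];print(len(Q))
c,n,k=plane(Q);n=n if n[2]<0 else -n
print("face n in tool",n.round(4),"ideal",(TT.T@[0,0,1]).round(4))
M=(abs((T-c)@n)<1.5);M[:,:235]=0;M[:,412:]=0;M[:190]=0;M[440:]=0
hs=cv2.cvtColor(p,cv2.COLOR_BGR2HSV);M&=hs[...,2]>60
P=T[M];ex=np.array([0,1,0.]);ex-=n*(n@ex);ex/=np.linalg.norm(ex);tx=np.cross(ex,n)
r=rect(np.c_[(P-c)@tx,(P-c)@ex]);print(r,k)
cc=c+r[0][0]*tx+r[0][1]*ex-5*n
print("tile centre in tool",cc.round(2),"ideal",(TT.T@[-GX,0,0]-[0,0,DP]).round(2))
print("tile x in tool",tx.round(3),"ideal",(TT.T@[1,0,0]).round(3))
w=s["position"]+R0.apply(cc)-SO;print("tile in stand: x",w@SX,"y",w@np.cross([0,0,1],SX),"z",w[2],"normal",R0.apply(n).round(3),"want",-SX)
c=SO-5*SX+[0,0,55];P,Rw=tcp(standR(),c+[0,0,60]-SX*60);print(P);go(arm,P,Rw)
E
python3 mt.py w5
```

```text
24493
face n in tool [ 5.719e-01 -1.000e-04 -8.203e-01] ideal [ 0.5736  0.     -0.8192]
((-0.9902534484863281, 0.0334930419921875), (88.8922348022461, 65.64604949951172), 0.17576973140239716) 24085
tile centre in tool [ 10.99  -0.93 -14.48] ideal [ 12.29   0.   -15.4 ]
tile x in tool [-0.82   0.    -0.572] ideal [-0.819  0.    -0.574]
tile in stand: x -64.08977324289877 y -1.402539212308147 z 115.15209377665118 normal [ 0.088 -0.996  0.006] want [ 0.0924 -0.9957 -0.    ]
[ 558.58944843 -246.34538743  116.23416553]
t 7.85 pos [ 560.  -246.1  117.7] J [-0.54  0.8   0.39 -0.74 -1.79  0.71] F [ 1.3  0.8 -1.3] w 58.7 65.0
shift [0.0051 0.0055 0.0032] turn [-0.0006 -0.002  -0.0007]
```

View pics/w5.png

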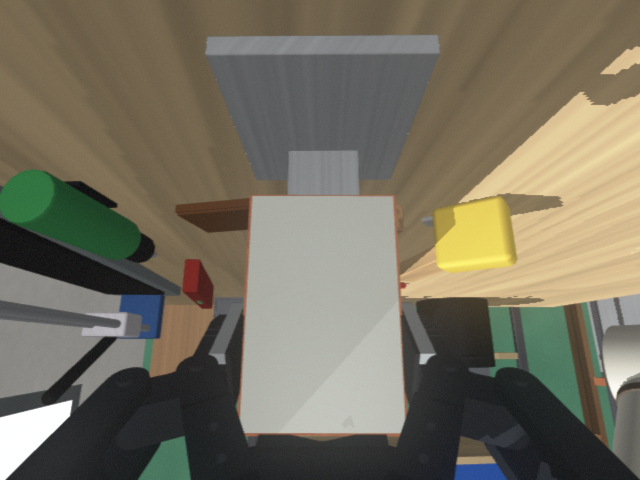

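The tile is upright, square and centred ahead of the upright (tile edges 250 to 394, upright 288 to 358, both centred near 323). Move in and down to about 5 mm above the base.

Request:
{"method": "arm_command", "body": {
  "rows": [
    [[0.012,0.003,0.07],[0,-0.002,-0.001]],
    [[0.024,0.003,0.14],[0,-0.002,-0.001]],
    [[0.036,0.003,0.2],[0,-0.002,-0.001]],
    [[0.044,0.003,0.25],[0,-0.002,-0.001]],
    [[0.049,0.003,0.279],[0,-0.002,-0.001]]
  ]
}}

```text
clock: 8.35
position: [555.1, -195.1, 67.8]
ee_rot: [0.656, -0.597, -0.341, -0.312]
contact_force: [0.8, 0.1, -1.3]
gripper_width: 59.1
grasp_force: 65.0
```

Request:
{"method": "arm_command", "body": {
  "rows": [
    [[0,0,0],[0,0,0]],
    [[0,0,0],[0,0,0]],
    [[0,0,0],[0,0,0]]
  ]
}}

```text
clock: 8.65
position: [555.3, -197.5, 67.8]
ee_rot: [0.656, -0.597, -0.34, -0.313]
contact_force: [0.5, -0.7, -2.6]
gripper_width: 59.1
grasp_force: 65.0
```

```bash
python3 mt.py w6; python3 - <<'E'
from bench import arm
from h import *
p,d=arm.get_image("side");cv2.imwrite("pics/s6.png",cv2.resize(p[250:400,290:440],(600,600),interpolation=cv2.INTER_CUBIC))
E
```

```text
24494
face n in tool [ 0.5738  0.0023 -0.819 ] ideal [ 0.5736  0.     -0.8192]
((-0.9845085144042969, 0.040966033935546875), (65.60442352294922, 88.88829040527344), 89.9847412109375) 24002
tile centre in tool [ 13.08  -0.04 -13.81] ideal [ 12.29   0.   -15.4 ]
tile x in tool [-0.819 -0.    -0.574] ideal [-0.819  0.    -0.574]
tile in stand: x -15.184052540942451 y -1.3032378251710752 z 65.00985983984577 normal [ 0.089 -0.996 -0.001] want [ 0.0924 -0.9957 -0.    ]
[ 558.58944843 -246.34538743  116.23416553]
t 8.7 pos [ 555.3 -197.5   67.8] J [-0.49  0.81  0.28 -0.76 -1.66  0.77] F [-0.2 -1.  -1.2] w 58.9 65.0
shift [-0.0467  0.004  -0.2716] turn [-0.0011  0.0002  0.0006]
```

View pics/s6.png

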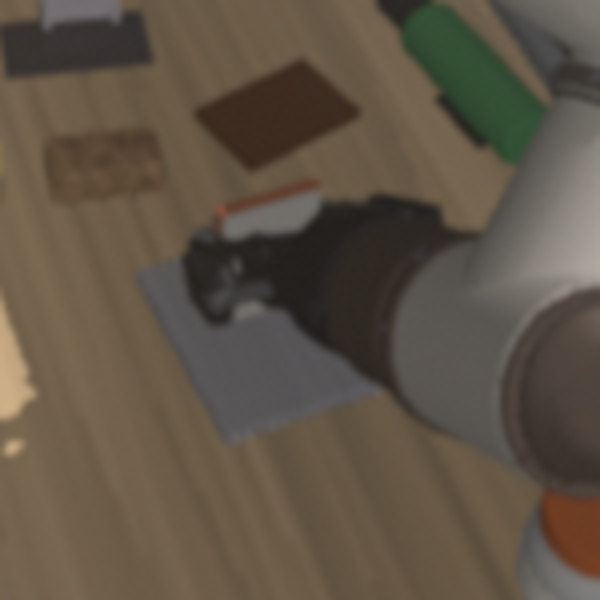

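The side crop shows the tile upright in the gripper just in front of the upright at (265,210), the forearm clear above the jar lid. Remaining: about 10 mm down and 10 mm in.

Request:
{"method": "arm_command", "body": {
  "rows": [
    [[0.005,0.002,0.018],[0,0,0]],
    [[0.009,0.004,0.036],[0,0,0]],
    [[0.009,0.004,0.036],[0,0,0]],
    [[0.009,0.004,0.036],[0,0,0]]
  ]
}}

```text
clock: 9.15
position: [553.4, -190.7, 60.2]
ee_rot: [0.655, -0.597, -0.341, -0.312]
contact_force: [0.0, -0.0, -1.9]
gripper_width: 59.0
grasp_force: 65.0
```

Request:
{"method": "arm_command", "body": {
  "rows": [
    [[0.0016,0,0.0011],[0,0,0]],
    [[0.0033,0,0.0023],[0,0,0]],
    [[0.0033,0,0.0023],[0,0,0]]
  ]
}}

```text
clock: 9.45
position: [553.5, -190.8, 59.4]
ee_rot: [0.655, -0.597, -0.341, -0.313]
contact_force: [0.4, 0.6, -1.7]
gripper_width: 59.1
grasp_force: 65.0
```

Request:
{"method": "arm_command", "body": {
  "rows": [
    [[0.0016,0,0.0011],[0,0,0]],
    [[0.0033,0,0.0023],[0,0,0]],
    [[0.0033,0,0.0023],[0,0,0]]
  ]
}}

```text
clock: 9.75
position: [553.5, -190.8, 58.3]
ee_rot: [0.655, -0.597, -0.341, -0.313]
contact_force: [-0.5, -0.4, -1.5]
gripper_width: 59.2
grasp_force: 65.0
```

Request:
{"method": "arm_command", "body": {
  "rows": [
    [[0.0012,0,0.0008],[0,0,0]],
    [[0.0024,0,0.0017],[0,0,0]],
    [[0.0024,0,0.0017],[0,0,0]]
  ]
}}

```text
clock: 10.05
position: [553.5, -190.8, 57.6]
ee_rot: [0.655, -0.597, -0.341, -0.313]
contact_force: [0.1, 0.1, -1.3]
gripper_width: 59.3
grasp_force: 65.0
```

Request:
{"method": "arm_command", "body": {
  "rows": [
    [[0.0012,0,0.0008],[0,0,0]],
    [[0.0024,0,0.0017],[0,0,0]],
    [[0.0024,0,0.0017],[0,0,0]]
  ]
}}

```text
clock: 10.35
position: [553.5, -190.8, 57.1]
ee_rot: [0.655, -0.597, -0.341, -0.313]
contact_force: [0.1, 0.2, -0.6]
gripper_width: 58.9
grasp_force: 65.1
```

Request:
{"method": "arm_command", "body": {
  "rows": [
    [[0.001,0,0.0007],[0,0,0]],
    [[0.002,0,0.0014],[0,0,0]],
    [[0.002,0,0.0014],[0,0,0]]
  ]
}}

```text
clock: 10.65
position: [553.5, -190.8, 57.0]
ee_rot: [0.656, -0.597, -0.341, -0.313]
contact_force: [-0.3, -0.6, 2.8]
gripper_width: 59.0
grasp_force: 65.3
```

Bottom touch is felt, about 4 N. Now inward to the upright.

Request:
{"method": "arm_command", "body": {
  "rows": [
    [[-0.0023,0,0.0033],[0,0,0]],
    [[-0.0046,0,0.0066],[0,0,0]],
    [[-0.0046,0,0.0066],[0,0,0]]
  ]
}}

```text
clock: 10.95
position: [553.5, -189.3, 57.0]
ee_rot: [0.656, -0.597, -0.34, -0.312]
contact_force: [0.2, -3.0, 6.2]
gripper_width: 58.7
grasp_force: 65.6
```

Request:
{"method": "arm_command", "body": {
  "rows": [
    [[-0.0012,0,0.0016],[0,0,0]],
    [[-0.0023,0,0.0033],[0,0,0]],
    [[-0.0023,0,0.0033],[0,0,0]]
  ]
}}

```text
clock: 11.25
position: [553.5, -188.4, 57.0]
ee_rot: [0.656, -0.597, -0.34, -0.313]
contact_force: [0.8, -3.8, 5.7]
gripper_width: 59.1
grasp_force: 65.6
```

Request:
{"method": "arm_command", "body": {
  "rows": [
    [[-0.0012,0,0.0016],[0,0,0]],
    [[-0.0023,0,0.0033],[0,0,0]],
    [[-0.0023,0,0.0033],[0,0,0]]
  ]
}}

```text
clock: 11.55
position: [553.4, -188.2, 56.9]
ee_rot: [0.656, -0.597, -0.339, -0.312]
contact_force: [0.4, -5.1, 5.9]
gripper_width: 59.1
grasp_force: 65.8
```

Request:
{"method": "arm_command", "body": {
  "rows": [
    [[-0.0012,0,0.0016],[0,0,0]],
    [[-0.0023,0,0.0033],[0,0,0]],
    [[-0.0023,0,0.0033],[0,0,0]]
  ]
}}

```text
clock: 11.85
position: [553.5, -188.2, 56.9]
ee_rot: [0.656, -0.598, -0.339, -0.312]
contact_force: [0.8, -7.5, 5.9]
gripper_width: 58.8
grasp_force: 66.1
```

Stopped by the upright, with the force growing. Press to firm contact and hold.

Request:
{"method": "arm_command", "body": {
  "rows": [
    [[-0.0023,0,0.0033],[0,0,0]],
    [[-0.0046,0,0.0066],[0,0,0]],
    [[-0.0058,0,0.0082],[0,0,0]],
    [[-0.0058,0,0.0082],[0,0,0]],
    [[-0.0058,0,0.0082],[0,0,0]]
  ]
}}

```text
clock: 12.35
position: [553.5, -188.2, 56.9]
ee_rot: [0.657, -0.599, -0.337, -0.311]
contact_force: [1.2, -15.0, 6.4]
gripper_width: 58.8
grasp_force: 66.8
```

```bash
python3 mt.py w7
```

```text
24528
face n in tool [ 0.5739  0.0017 -0.8189] ideal [ 0.5736  0.     -0.8192]
((-1.4731597900390625, -0.2660408020019531), (71.94523620605469, 90.57942199707031), 89.51486206054688) 24054
tile centre in tool [ 13.51  -0.36 -13.59] ideal [ 12.29   0.   -15.4 ]
tile x in tool [-0.819  0.    -0.574] ideal [-0.819  0.    -0.574]
tile in stand: x -5.882841114933958 y -0.6158465213584541 z 53.757172987163784 normal [ 0.088 -0.996  0.007] want [ 0.0924 -0.9957 -0.    ]
[ 558.58944843 -246.34538743  116.23416553]
t 12.4 pos [ 553.5 -188.2   56.9] J [-0.48  0.81  0.25 -0.76 -1.63  0.78] F [  1.3 -13.9   5.6] w 58.8 66.8
shift [-0.0581 -0.0007 -0.328 ] turn [-0.0016 -0.0024  0.0008]
```

Request:
{"method": "arm_command", "body": {
  "rows": [
    [[-0.0013,0,-0.0009],[0,-0.002,0]],
    [[-0.0026,0,-0.0018],[0,-0.004,0]],
    [[-0.0026,0,-0.0018],[0,-0.004,0]],
    [[-0.0026,0,-0.0018],[0,-0.004,0]]
  ]
}}

```text
clock: 12.8
position: [553.5, -188.1, 57.1]
ee_rot: [0.655, -0.597, -0.341, -0.315]
contact_force: [1.2, -13.0, 3.8]
gripper_width: 59.0
grasp_force: 66.4
```

```bash
python3 mt.py w8 | grep -E "stand|^t"
```

```text
tile centre in tool [ 13.67  -0.1  -13.64] ideal [ 12.29   0.   -15.4 ]
tile x in tool [-0.824  0.    -0.567] ideal [-0.819  0.    -0.574]
tile in stand: x -5.843142205854589 y -0.36351933945571946 z 53.635601883391736 normal [ 0.089 -0.996  0.003] want [ 0.0924 -0.9957 -0.    ]
t 12.85 pos [ 553.5 -188.1   57.1] J [-0.48  0.82  0.25 -0.77 -1.64  0.78] F [  1.1 -13.6   4.2] w 59.2 66.4
```

Flat, firm at 14 N against the upright and seated on the base. Ease the push, then let go.

Request:
{"method": "arm_command", "body": {
  "rows": [
    [[0.0045,0,-0.0065],[0,0,0]],
    [[0.0092,0,-0.013],[0,0,0]],
    [[0.0092,0,-0.013],[0,0,0]]
  ]
}}

```text
clock: 13.15
position: [553.5, -188.2, 57.2]
ee_rot: [0.653, -0.596, -0.344, -0.316]
contact_force: [1.6, -5.8, 5.0]
gripper_width: 59.1
grasp_force: 65.6
```

Request:
{"method": "arm_command", "body": {
  "rows": [
    [[0,0,0],[0,0,0]],
    [[0,0,0],[0,0,0]],
    [[0,0,0],[0,0,0]],
    [[0,0,0],[0,0,0]],
    [[0,0,0],[0,0,0]]
  ],
  "grip": 1
}}

```text
clock: 13.65
position: [553.1, -186.8, 56.8]
ee_rot: [0.653, -0.595, -0.345, -0.316]
contact_force: [-0.1, 0.3, -0.5]
gripper_width: 85.5
grasp_force: 0.0
```

```bash
python3 mt.py w9
```

```text
24506
face n in tool [ 0.5624 -0.001  -0.8268] ideal [ 0.5736  0.     -0.8192]
((-1.2338371276855469, 0.08671188354492188), (70.8410415649414, 90.4139175415039), 89.98995971679688) 24031
tile centre in tool [ 13.98  -0.03 -15.14] ideal [ 12.29   0.   -15.4 ]
tile x in tool [-0.827  0.    -0.562] ideal [-0.819  0.    -0.574]
tile in stand: x -5.949344644651967 y -0.07004762507408424 z 53.72129780496579 normal [ 0.092 -0.996 -0.001] want [ 0.0924 -0.9957 -0.    ]
[ 558.58944843 -246.34538743  116.23416553]
t 13.7 pos [ 553.1 -187.    56.9] J [-0.48  0.82  0.26 -0.77 -1.65  0.78] F [ 0.4 -0.4 -0.1] w 85.3 0.0
shift [-0.0625 -0.0005 -0.3308] turn [-0.0007  0.0046  0.0004]
```

View pics/w9.png

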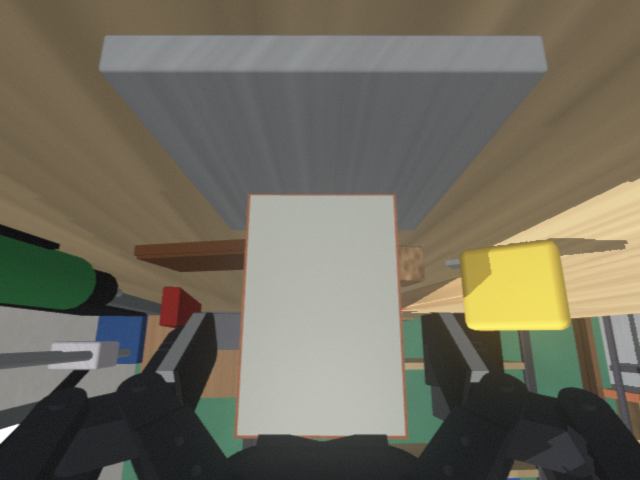

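Released: the tile stands flat (tilt 0.001), centred to 0.1 mm, both pads clear of it at 215 and 425. Retreat straight back along the tool.

Request:
{"method": "arm_command", "body": {
  "rows": [
    [[0,0,-0.06],[0,0,0]],
    [[0,0,-0.16],[0,0,0]],
    [[0,0,-0.3],[0,0,0]],
    [[0,0,-0.44],[0,0,0]],
    [[0,0,-0.55],[0,0,0]]
  ]
}}

```text
clock: 14.2
position: [563.3, -303.3, 136.2]
ee_rot: [0.654, -0.596, -0.344, -0.316]
contact_force: [1.0, -0.1, 0.0]
gripper_width: 85.2
grasp_force: 0.0
```

Request:
{"method": "arm_command", "body": {
  "rows": [
    [[-0.15,0,-0.1],[0,0,0]],
    [[-0.3,0,-0.2],[0,0,0]],
    [[-0.3,0,-0.2],[0,0,0]],
    [[-0.3,0,-0.2],[0,0,0]]
  ]
}}

```text
clock: 14.6
position: [563.1, -300.9, 226.9]
ee_rot: [0.654, -0.595, -0.342, -0.317]
contact_force: [-0.5, -0.6, -0.1]
gripper_width: 85.4
grasp_force: 0.0
```

```bash
python3 - <<'E'
from bench import arm
from h import *
s=arm.read_state();print(s["position"],s["contact_force"],s["clock"])
p,d=arm.get_image("scene");q,d2=arm.get_image("side")
cv2.imwrite("pics/fin.png",np.hstack([cv2.resize(p[150:350,170:450],(420,300),interpolation=3),cv2.resize(q[160:360,210:460],(375,300),interpolation=3)]))
E
```

```text
[ 563.14906113 -300.9094571   226.92733817] [-0.46847001 -0.55756956 -0.11628233] 14.6
```

View pics/fin.png

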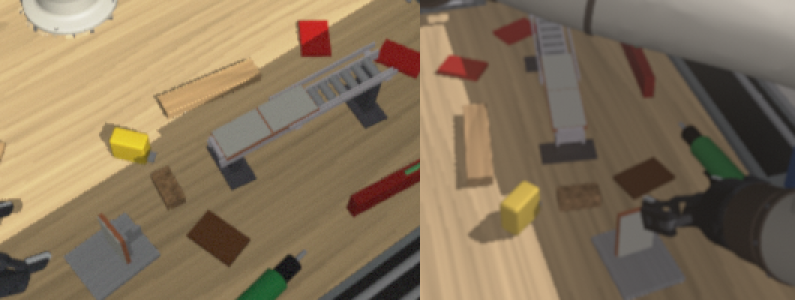

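The tile stands against the upright at (115,237) with its white face outward. The other two tiles have rolled down to the stop at (240,135), nothing else has moved, and the gripper is clear. Handing in.

```bash
python3 -c "
from bench import arm
print(arm.job_done())"
```

```text
the job is handed in; nothing more can be done
None
```

The lowest tile now stands upright on the stand, back flat against the upright and white face outward, centred to about 1 mm after a 15 N press; the next tiles rolled down to the stop, and the job was handed in at about 15 s on the clock.

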